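# Post a rejected weld coupon into the slotted reject box

## Task

The weld coupon with the sawn-out corner is a reject: put it in the reject box, which takes it only standing on its long edge through the slot in its lid. So first lay it on the tilted rest, with its lower long edge against the ledge, and let go; then take it again by its upper long edge, hold it over the box and drop it in, so that it lies wholly inside under the lid. Leave the sound coupon, the ring and the bush where they are.

Things in the scene. Friction and masses are not known exactly. Their poses are not given: they have to be found in the camera images.
- reject_coupon: the reject: a flat bare steel-grey plate 60 x 150 x 10 mm (its x, y, z), a weld seam across its middle, a square 18 x 18 mm notch sawn out of one corner (at +x, +y). About 0.3 kg. Starts lying flat, seam up. Origin: centre of its underside, z out of the seam side.
- reject_coupon_center (a point): centre of the rejected coupon's body (5 mm above its origin along its z)
- end_a (a point): middle of the rejected coupon's +y short end (75 mm from its centre)
- end_b (a point): middle of the rejected coupon's -y short end (75 mm from its centre)
- good_coupon: the sound coupon: the same plate 60 x 150 x 10 mm but with all four corners whole, lying flat; stays where it is. Origin: centre of its underside
- tilt_rest: fixed tilted rest, 95 mm high, base plate 110 x 130 x 8 mm: two steel arms (14 mm wide, at y = +50 and -50 mm, gap of 86 mm between) slope up at 45 degrees towards +x, 66 mm long, each with a ledge at the lower end standing 16 mm proud. Corner of slope and ledge: x = -30, z = 42 mm. Origin: centre of its underside; a coupon lies on it with its long side along y.
- rest_seat (a point): where the centre of a coupon lies (in the middle of its thickness) when it is home on the rest, against the ledge and centred between the ends
- reject_box: fixed grey sheet-metal box 84 x 196 x 84 mm (x, y, z), walls and floor 4 mm, with a fixed lid 4 mm thick that has one slot, 26 mm wide (x) and 172 mm long (y), in its middle. A small hasp and lock on its -x side stand 9 mm out. Origin: centre of its underside.
- slot (a point): centre of the slot, at the top face of the lid (84 mm above the box's underside)
- ring: plain steel ring, 66 mm across, 20 mm high; bystander. Origin: centre of its underside
- bush: brass flanged bush, 42 mm across, 26 mm high; bystander. Origin: centre of its underside

How it is judged:
By the outcome, as a careful person would: the job done as asked, in the order asked, and still so for the second after the job is handed in, with the robot touching nothing.
It also fails if it takes over 67 s, if anything falls off the work surface, if the arm or the gripper's body presses on something with over 40 N, if the wrist force passes 120 N, or if a joint passes its speed limit or range.

## Robot

A 6-joint arm with a two-finger parallel gripper is mounted at the origin on a cart in front of the work surface, level with it; the furniture and walls round the work are solid. World frame = base frame: x ahead of the robot, y to its left, z up, the work surface at z = 0. Lengths are in m, angles in rad, forces in N, time in s.
With the tool pointing down it reaches from about 0.35 to 0.8 m from the base axis. Payload 7.3 kg.
Tool frame: the origin (TCP) lies where the fingers leave the gripper's body, on its centre line; the fingertips stand 73 mm ahead of it and the grasp point (between the pads) lies bot.grip_point_offset ahead of it (bot.grip_point_offset is the distance from the TCP to the grasp point, in m); z points along the fingers, y is the direction in which the jaws open and shut (so a half turn about z gives the same grasp; the last joint's range is limited). The gripper opens to 85 mm and grips with 20 to 120 N. Pads are 22 mm wide; open, the fingers measure 114 mm over their backs; the gripper's body (76 mm by 85 mm) begins 54 mm behind the grasp point. The pads swing forward as they close: fully open they stand 13 mm farther back than shut.
Start: joints at [-1.381, 0.342, 1.524, -0, 1.275, -0.146], TCP at [0.173, -0.496, 0.304] pointing down, gripper open.
Joint ranges: [-2.53, 2.53], [-0.77, 2.02], [0.04, 2.7], [-1, 4.14], [0.28, 2.66], [-3.11, 3.11]. Speed limits (rad/s): [2.57, 2.57, 3.14, 3.14, 3.14, 3.14].

## Interface

Orientations are given as a rotation vector (axis times angle).
In Python, from plant import bot gives the robot as it stands.
- The arm moves only by the shell command python3 -m inch 'ROWS'. ROWS is JSON, one flat list of numbers, 7 for each row, row after row: the shift along the world's x, y, z in mm, then the turn, a rotation vector about the world's x, y, z in degrees, then the opening, from 0 (shut) to 1 (fully open). A call has 1 to 12 rows; each row is the pose to reach, as a shift and turn from the pose measured when the call began; what a row does not reach only later rows make up. A row lasts 1/8 s, in which the tool goes at most 62.5 mm and 10.7 degrees, less where a joint would pass 70% of its speed; a pose out of reach is approached as far as the arm can. A call with a gripper value outside its range is refused whole. The fingers move at their own pace and stop on an object; the grip force is fixed at half the most. Time passes only in rows, so rows that repeat a pose let the fingers close. It gives the time, the measured TCP pose, the force and the opening at its end, in the units of the state.
- bot.sense(): the state, without advancing time (a new reading comes with each control period).
- bot.capture(name): name is "side" or "top" or "wrist"; returns a dict with "img" (420x560x3 uint8, red, green, blue), "mtx" (3x3 intrinsics, pixels), "R" (3x3) and "t" (3): a world point X has camera coordinates R X + t. Camera axes: x right, y down, z forward; pixel columns grow to the right and rows downward; lengths in m; the calibration is good to about 2 mm. A picture is of the moment at which its call begins. There is no depth.
- bot.close_job(): hands the job in, once; it reports no verdict.
The state is a dict: "clock": time; "qpos": joint angles; "qd": joint speeds; "joint_torque": joint torques, N m; "tool_pos": TCP position; "tcp_rot": TCP orientation; "force": force on the tool from outside, world axes, zero at the start; "moment": the same for the moment, N m; "finger_gap": finger opening in m.
Only numpy, scipy, OpenCV 4.12 (cv2) and the standard library are available. Lean on these libraries where they do the work, as an engineer would, in place of code of your own. Each camera call takes 0.05 s, during which the arm holds its last target.

## Working session

There is one attempt and no reset: what is moved stays moved. The work goes in short steps, Python scripts to look and compute and a shell command to move; the robot and the scene stay as the last step left them, time stands still between calls to the robot, and variables do not carry over. Pictures are saved under pics/ and viewed, and the job is handed in when it is done.

```bash
ls; mkdir -p pics
python3 - <<'E'
from plant import bot
import cv2
for n in("top","side","wrist"):
    c=bot.capture(n); cv2.imwrite(f"pics/{n}0.png",c["img"][:,:,::-1]); print(n,c["mtx"].round(1).tolist(),c["R"].round(3).tolist(),c["t"].round(3).tolist())
s=bot.sense(); print(s, bot.grip_point_offset)
E
```

```text
pics
top [[435.4, 0.0, 276.8], [0.0, 435.4, 210.6], [0.0, 0.0, 1.0]] [[0.007, -1.0, 0.006], [-0.989, -0.008, -0.148], [0.148, -0.005, -0.989]] [-0.06, 0.587, 0.98]
side [[432.2, 0.0, 285.2], [0.0, 432.2, 205.7], [0.0, 0.0, 1.0]] [[-0.998, 0.066, 0.0], [0.044, 0.66, -0.75], [-0.05, -0.748, -0.661]] [0.569, 0.064, 0.952]
wrist [[317.1, 0.0, 269.6], [0.0, 317.1, 206.5], [0.0, 0.0, 1.0]] [[0.33, -0.944, -0.001], [-0.901, -0.315, 0.299], [-0.283, -0.098, -0.954]] [-0.525, -0.039, 0.381]
{'clock': 0.15, 'qpos': array([-1.38099025e+00,  3.42569325e-01,  1.52476418e+00, -1.21011647e-06,
        1.27540255e+00, -1.46011915e-01]), 'qd': array([-0.00036126, -0.0011916 , -0.00144626, -0.00020107,  0.00021416,
       -0.00025655]), 'joint_torque': array([ 6.58765312e-04, -4.33905816e+01, -2.46148610e+01, -2.56000922e-04,
        5.72762860e-03, -2.41128794e-05]), 'tool_pos': array([ 0.17298536, -0.49546683,  0.30339378]), 'tcp_rot': array([-3.09628335e+00, -5.24835993e-01,  4.11277999e-05]), 'force': array([ 0.58039199,  0.69833842, -0.84326722]), 'moment': array([-1.44691041e-02,  3.00029133e-06, -3.18810672e-02]), 'finger_gap': 0.0854198298004963} 0.0539
```

View pics/top0.png

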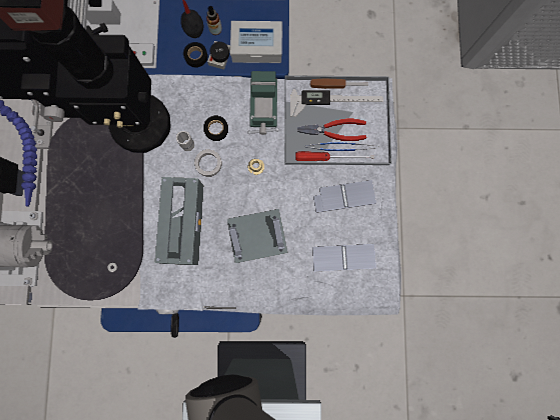

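View pics/side0.png

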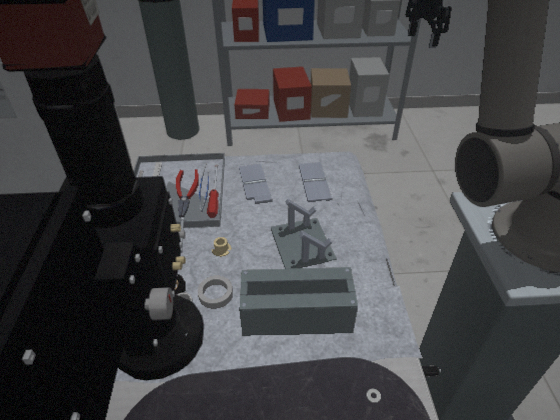

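View pics/wrist0.png

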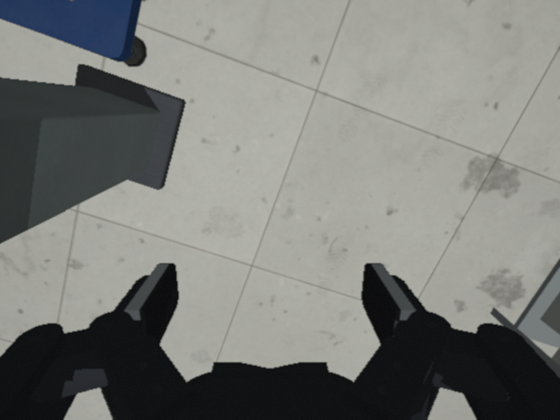

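Top view: the coupons are at about (345,195) and (344,257), the rest at (257,235), the box at (180,220), the ring at (208,163) and the bush at (256,166). I'll zoom in to find the notch.

Run:
```python
import cv2,numpy as np
a=cv2.imread("pics/top0.png")
c1=cv2.resize(a[170:280,300:390],None,fx=5,fy=5,interpolation=cv2.INTER_CUBIC)
cv2.imwrite("pics/z1.png",c1)
c2=cv2.resize(a[165:275,145:300],None,fx=5,fy=5,interpolation=cv2.INTER_CUBIC)
cv2.imwrite("pics/z2.png",c2)
s=cv2.imread("pics/side0.png")
cv2.imwrite("pics/z3.png",cv2.resize(s[150:345,220:370],None,fx=3,fy=3,interpolation=cv2.INTER_CUBIC))
```

```text
(no output)
```

View pics/z1.png

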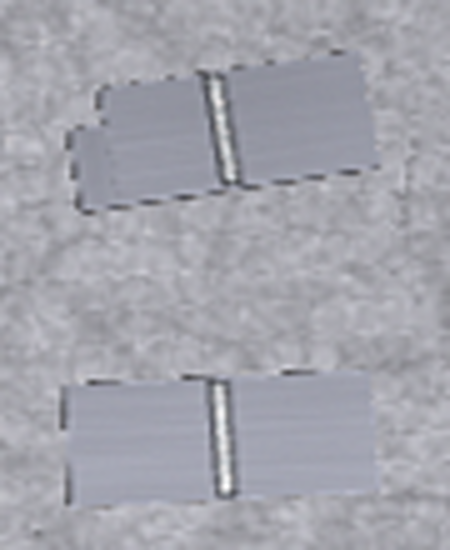

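View pics/z2.png

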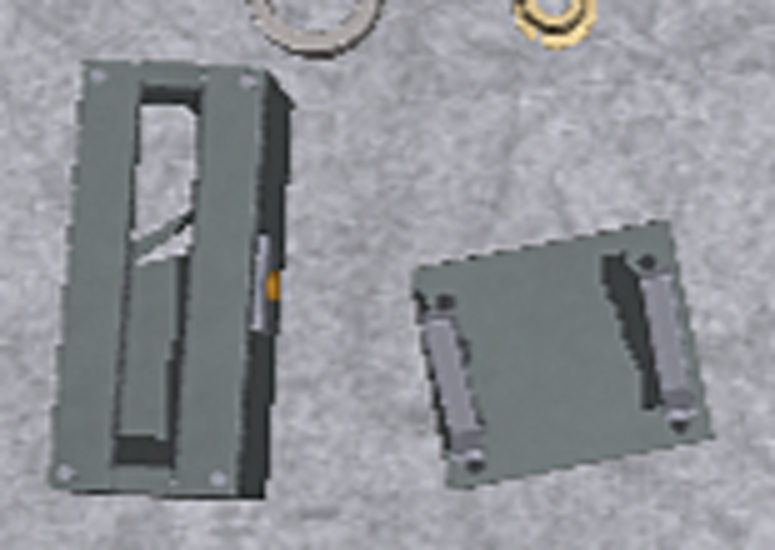

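View pics/z3.png

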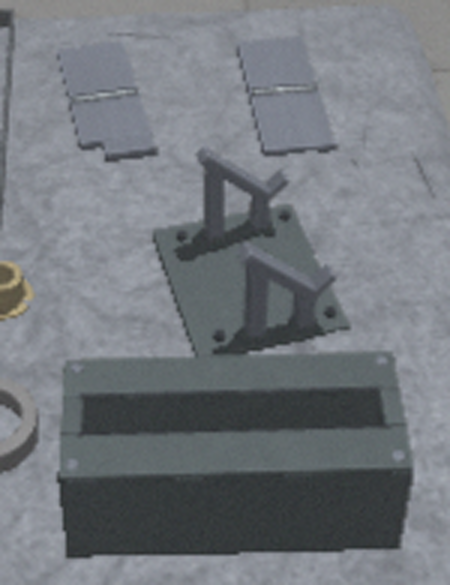

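```bash
cat > h.py <<'E'
import numpy as np,cv2
from plant import bot
def ray(c,uv,z):
    d=c["R"].T@np.linalg.inv(c["mtx"])@np.array([uv[0],uv[1],1.]); o=-c["R"].T@c["t"]
    return o+d*(z-o[2])/d[2]
def proj(c,X):
    p=c["mtx"]@(c["R"]@np.asarray(X,float)+c["t"]); return p[:2]/p[2]
E
python3 - <<'E'
from h import *
c=bot.capture("top"); s=bot.capture("side")
def quad(pts,z,cam=c,off=(0,0),f=1):
    return np.array([ray(cam,(off[0]+(u+.5)/f-.5,off[1]+(v+.5)/f-.5),z) for u,v in pts])
def rep(n,P):
    print(n,(P*1000).round(0)[:,:2].tolist(),'cen',(P.mean(0)*1000).round(1))
# colour masks for coupons
hsv=cv2.cvtColor(c["img"],cv2.COLOR_RGB2HSV)
print(hsv[200,360],hsv[200,330],hsv[225,340],hsv[260,330])
roi=(300,170,90,110)
m=((hsv[...,1]>18)&(hsv[...,0]>105)&(hsv[...,0]<135)).astype(np.uint8)*255
k=np.zeros_like(m);k[170:280,300:390]=m[170:280,300:390]
k=cv2.morphologyEx(k,cv2.MORPH_CLOSE,np.ones((7,7)));k=cv2.morphologyEx(k,cv2.MORPH_OPEN,np.ones((3,3)))
for q in cv2.findContours(k,0,2)[0]:
    if cv2.contourArea(q)>300:
        r=cv2.minAreaRect(q);b=cv2.boxPoints(r);print(r);P=quad(b,.010);rep('coupon',P)
        for i in range(4):
            d=P[(i+1)%4]-P[i];print(np.hypot(*d[:2]).round(4),np.degrees(np.arctan2(d[1],d[0])).round(1))
# manual zoom corners
rep('reject',quad([(66,132-42),(347,52),(380,166),(82,213)],.010,off=(300,170),f=5))
rep('lid',quad([(85,62),(265,70),(238,495),(50,487)],.084,off=(145,165),f=5))
rep('slot',quad([(142,83),(202,88),(174,467),(114,463)],.084,off=(145,165),f=5))
rep('base',quad([(413,268),(668,220),(713,437),(452,488)],.008,off=(145,165),f=5))
rep('lid side',quad([(66,363),(393,355),(409,467),(60,475)],.084,cam=s,off=(220,150),f=3))
rep('slot side',quad([(80,395),(377,388),(387,424),(80,432)],.084,cam=s,off=(220,150),f=3))
rep('base side',quad([(153,232),(287,206),(350,326),(200,357)],.008,cam=s,off=(220,150),f=3))
rep('rej side',quad([(57,48),(122,40),(158,152),(106,158)],.010,cam=s,off=(220,150),f=3))
E
```

```text
[116  23 165] [116  23 166] [120  11 170] [116  23 179]
((343.72723388671875, 257.1806640625), (24.506254196166992, 61.86741638183594), 87.0643310546875)
coupon [[506.0, -141.0], [515.0, -289.0], [457.0, -291.0], [448.0, -143.0]] cen [ 481.7 -216.    10. ]
0.149 -86.6
0.0584 -178.5
0.1478 93.3
0.0583 2.7
((343.869140625, 195.74160766601562), (23.924068450927734, 60.34141159057617), 81.57302856445312)
coupon [[649.0, -141.0], [672.0, -288.0], [613.0, -295.0], [590.0, -150.0]] cen [ 631.2 -218.7   10. ]
0.1488 -80.9
0.0594 -173.1
0.1476 99.0
0.0591 8.0
reject [[651.0, -143.0], [671.0, -281.0], [614.0, -296.0], [590.0, -150.0]] cen [ 631.4 -217.5   10. ]
lid [[657.0, 209.0], [654.0, 127.0], [462.0, 132.0], [465.0, 215.0]] cen [559.4 170.6  84. ]
slot [[648.0, 182.0], [646.0, 155.0], [474.0, 161.0], [475.0, 187.0]] cen [560.6 171.3  84. ]
base [[574.0, 65.0], [598.0, -58.0], [493.0, -81.0], [468.0, 44.0]] cen [533.1  -7.4   8. ]
lid side [[656.0, 130.0], [462.0, 136.0], [468.0, 216.0], [659.0, 209.0]] cen [561.3 172.8  84. ]
slot side [[648.0, 154.0], [476.0, 160.0], [475.0, 186.0], [648.0, 181.0]] cen [561.6 170.4  84. ]
base side [[599.0, -56.0], [497.0, -77.0], [468.0, 45.0], [572.0, 66.0]] cen [533.9  -5.4   8. ]
rej side [[673.0, -288.0], [616.0, -297.0], [591.0, -144.0], [632.0, -139.0]] cen [ 628.2 -217.1   10. ]
```

The reject is the far coupon: centre about (631,-218), yaw about 8.5°. The rest is at about (533,-6.5), yaw 11.3°. The slot is at about (561,171), long axis along the world x at -1.8°. I'm moving above the reject.

```bash
python3 -m inch '[150,90,0,0,0,26,0.88, 300,180,0,0,0,52,0.88, 458,277.5,-120,0,0,79.3,0.88, 458,277.5,-120,0,0,79.3,0.88, 458,277.5,-120,0,0,79.3,0.88, 458,277.5,-120,0,0,79.3,0.88, 458,277.5,-120,0,0,79.3,0.88, 458,277.5,-120,0,0,79.3,0.88, 458,277.5,-120,0,0,79.3,0.88, 458,277.5,-120,0,0,79.3,0.88, 458,277.5,-120,0,0,79.3,0.88, 458,277.5,-120,0,0,79.3,0.88]'
python3 - <<'E'
from h import *
print(bot.sense())
c=bot.capture("wrist");cv2.imwrite("pics/w1.png",c["img"][:,:,::-1])
s=bot.capture("side");cv2.imwrite("pics/s1.png",cv2.resize(s["img"][100:240,200:360,::-1],None,fx=4,fy=4))
E
```

```text
clock: 1.75
tool_pos: [0.6303, -0.2191, 0.1843]
tcp_rot: [2.052, 2.379, -0.001]
force: [0.3, 0.4, 1.3]
finger_gap: 0.0751
{'clock': 1.75, 'qpos': array([-4.49117666e-01,  7.03660203e-01,  1.24628443e+00, -5.51214341e-04,
        1.19162579e+00, -5.96465752e-01]), 'qd': array([-0.00516041, -0.00584738, -0.00272391,  0.00165489, -0.00045392,
        0.00027945]), 'joint_torque': array([ 6.08032309e-01, -5.91458201e+01, -2.35167199e+01,  2.55363551e-02,
        8.39936220e-04, -3.05884481e-03]), 'tool_pos': array([ 0.63032553, -0.21912261,  0.18426826]), 'tcp_rot': array([ 2.05155720e+00,  2.37902222e+00, -7.67667963e-04]), 'force': array([0.26498084, 0.42360374, 1.2618082 ]), 'moment': array([-0.02692587,  0.01488896,  0.0416526 ]), 'finger_gap': 0.07505772183469132}
```

View pics/w1.png

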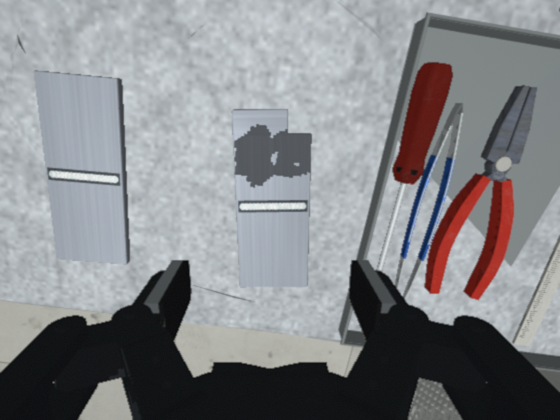

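View pics/s1.png

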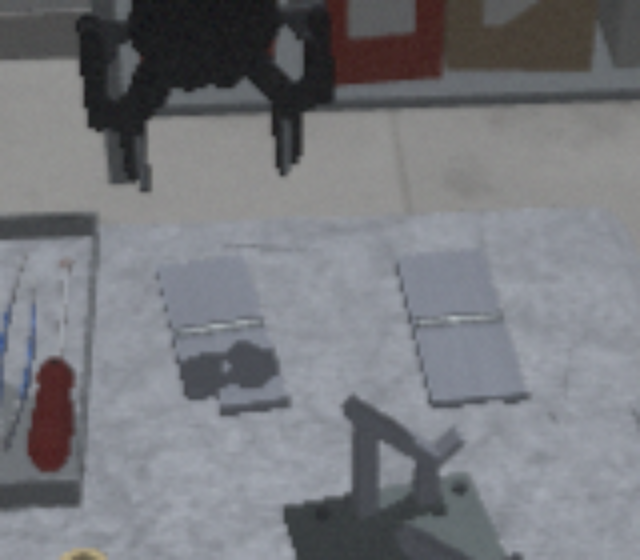

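Fingers straddle the reject centrally (seam at about (272,206) in the wrist view). I'm checking the wrist-view axis position and the fingertip height.

Run:
```python
from h import *
from scipy.spatial.transform import Rotation as Ro
s=bot.capture("side");w=bot.capture("wrist")
for uv in[(285,174),(147,190)]:
    p=((uv[0]+.5)/4-.5+200,(uv[1]+.5)/4-.5+100)
    for z in(.100,.105,.11,.115,.12,.125): print(uv,z,(ray(s,p,z)*1000).round(0))
P=np.array([ray(w,uv,.010) for uv in[(233,110),(239,286),(309,286),(311,134)]])*1000
print(P.round(0)); print(ray(w,(272,206),.011)*1000)
st=bot.sense();print(Ro.from_rotvec(st['tcp_rot']).as_matrix().round(3))
```

```text
(285, 174) 0.1 [ 588. -251.  100.]
(285, 174) 0.105 [ 589. -244.  105.]
(285, 174) 0.11 [ 589. -236.  110.]
(285, 174) 0.115 [ 589. -228.  115.]
(285, 174) 0.12 [ 589. -221.  120.]
(285, 174) 0.125 [ 589. -213.  125.]
(147, 190) 0.1 [ 671. -240.  100.]
(147, 190) 0.105 [ 671. -232.  105.]
(147, 190) 0.11 [ 670. -224.  110.]
(147, 190) 0.115 [ 670. -217.  115.]
(147, 190) 0.12 [ 669. -209.  120.]
(147, 190) 0.125 [ 669. -202.  125.]
[[ 593. -150.   10.]
 [ 615. -296.   10.]
 [ 676. -287.   10.]
 [ 654. -158.   10.]]
[ 632.88235063 -218.59559848   11.        ]
[[-0.147  0.989  0.   ]
 [ 0.989  0.147 -0.   ]
 [-0.     0.    -1.   ]]
```

```bash
python3 -m inch '[2,0.5,-60,0,0,0,0.88, 2,0.5,-95,0,0,0,0.88, 2,0.5,-112,0,0,0,0.88, 2,0.5,-112,0,0,0,0.88]'
python3 - <<'E'
from h import *
s=bot.capture("side");cv2.imwrite("pics/s2.png",cv2.resize(s["img"][120:240,220:340,::-1],None,fx=5,fy=5))
E
```

```text
clock: 2.45
tool_pos: [0.6323, -0.2185, 0.0718]
tcp_rot: [-2.051, -2.378, 0.001]
force: [0.0, 0.4, -1.0]
finger_gap: 0.0751
```

View pics/s2.png

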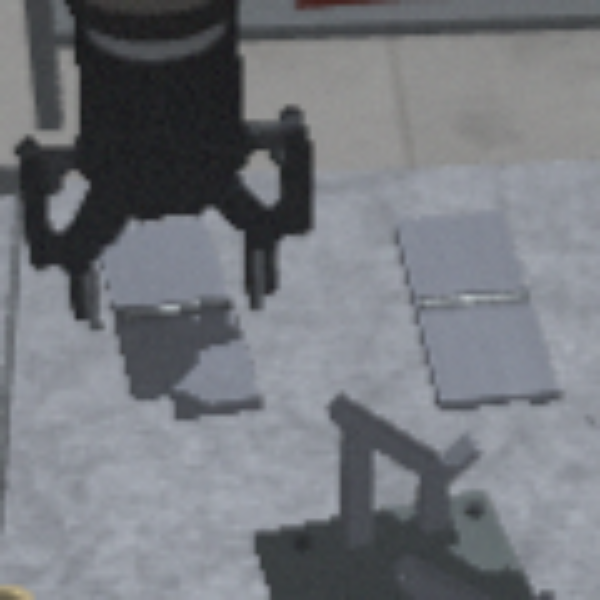

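The fingers straddle the coupon with the tips just above the table. I'll narrow them a little while lowering, then close.

```bash
python3 -m inch '[0,0,-3,0,0,0,0.76, 0,0,-3,0,0,0,0.76, 0,0,-3,0,0,0,0.76]'
python3 - <<'E'
from h import *
s=bot.capture("side");cv2.imwrite("pics/s3.png",cv2.resize(s["img"][120:220,220:320,::-1],None,fx=6,fy=6))
E
```

```text
clock: 2.88
tool_pos: [0.6333, -0.2189, 0.0709]
tcp_rot: [2.05, 2.377, 0.001]
force: [0.4, 0.4, -0.3]
finger_gap: 0.0648
```

View pics/s3.png

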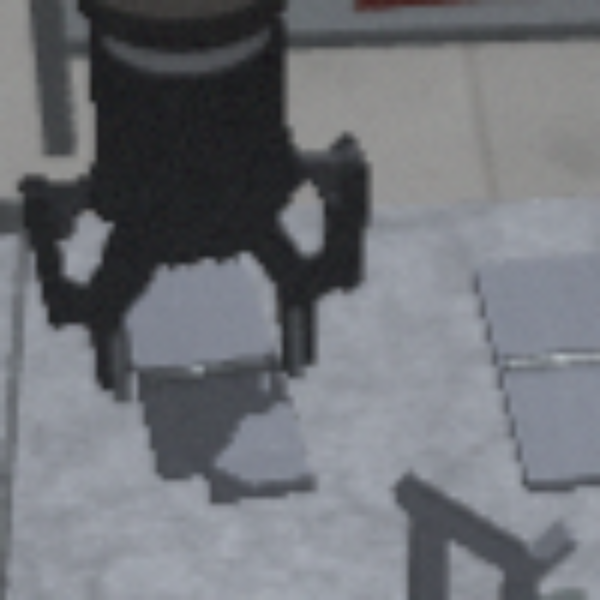

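Run:
```python
from h import *
s=bot.capture("side")
for uv in[(300,374),(127,402)]:
    p=((uv[0]+.5)/6-.5+220,(uv[1]+.5)/6-.5+120)
    for z in(0,.005,.01,.015): print(uv,z,(ray(s,p,z)*1000).round(0))
print(bot.sense()['tool_pos'],bot.sense()['force'])
```

```text
(300, 374) 0 [ 595. -227.    0.]
(300, 374) 0.005 [ 595. -221.    5.]
(300, 374) 0.01 [ 595. -215.   10.]
(300, 374) 0.015 [ 595. -208.   15.]
(127, 402) 0 [ 667. -213.    0.]
(127, 402) 0.005 [ 667. -207.    5.]
(127, 402) 0.01 [ 667. -201.   10.]
(127, 402) 0.015 [ 666. -195.   15.]
[ 0.63312197 -0.21879624  0.07055447] [ 0.32576077  0.91101496 -0.44541348]
```

```bash
python3 -m inch '[-0.5,0,-3,0,0,0,0.76, -0.5,0,-5.5,0,0,0,0.76, -0.5,0,-5.5,0,0,0,0.76]'
```

```text
clock: 3.35
tool_pos: [0.6326, -0.2188, 0.0664]
tcp_rot: [2.05, 2.377, 0.0]
force: [-3.1, 0.9, 9.9]
finger_gap: 0.0648
```

Run:
```python
from h import *
s=bot.capture("side");cv2.imwrite("pics/s4.png",cv2.resize(s["img"][150:220,225:305,::-1],None,fx=8,fy=8))
s=bot.capture("wrist");cv2.imwrite("pics/w4.png",cv2.resize(s["img"][150:420,120:420,::-1],None,fx=2,fy=2))
print(bot.sense()['force'],bot.sense()['moment'])
```

```text
[-2.60790575  1.61029858  9.20507197] [ 0.16365508  0.82402476 -0.06962862]
```

View pics/s4.png

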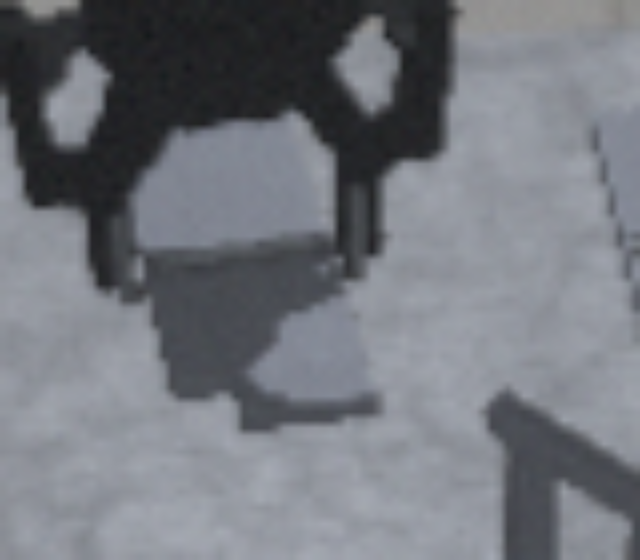

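View pics/w4.png

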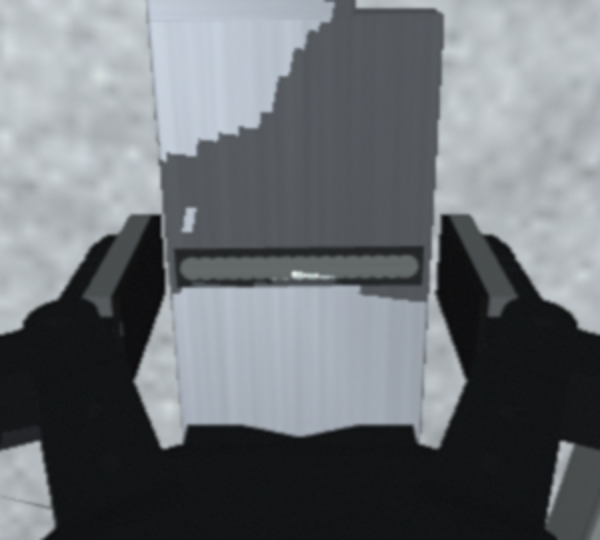

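Only the low-x finger seems to be touching, probably on the plate's edge. I'll lift, widen, shift -x and lower again.

```bash
python3 -m inch '[0,0,10,0,0,0,0.9, -1.5,0,10,0,0,0,0.9, -1.5,0,10,0,0,0,0.9, -1.5,0,0,0,0,0,0.9, -1.5,0,0,0,0,0,0.9]'; python3 -m inch '[0,0,-2,0,0,0,0.9, 0,0,-2,0,0,0,0.9]'
```

```text
clock: 4.08
tool_pos: [0.6304, -0.2185, 0.0646]
tcp_rot: [-2.051, -2.379, 0.001]
force: [-0.0, 1.9, -0.2]
finger_gap: 0.0769
clock: 4.32
tool_pos: [0.6306, -0.2185, 0.0628]
tcp_rot: [2.052, 2.379, -0.001]
force: [0.0, -0.7, 2.3]
finger_gap: 0.0765
```

```bash
python3 -m inch '[0.5,0,1.5,0,0,0,0.76, 0.5,0,1.5,0,0,0,0.76, 0.5,0,1.5,0,0,0,0.76]'; python3 -m inch '[0,0,0,0,0,0,0.6, 0,0,0,0,0,0,0.5, 0,0,0,0,0,0,0.5]'
```

```text
clock: 4.7
tool_pos: [0.6319, -0.2191, 0.0664]
tcp_rot: [2.049, 2.377, 0.0]
force: [-0.8, -0.2, 10.8]
finger_gap: 0.0652
clock: 5.08
tool_pos: [0.6326, -0.2195, 0.0682]
tcp_rot: [2.047, 2.375, 0.001]
force: [-0.9, 0.2, 11.2]
finger_gap: 0.0583
```

```bash
python3 -m inch '[0,0,30,0,0,0,0.4, 0,0,80,0,0,0,0.4, 0,0,120,0,0,0,0.4, 0,0,120,0,0,0,0.4]'
python3 - <<'E'
from h import *
print(bot.sense()['qpos'],bot.sense()['force'])
s=bot.capture("wrist");cv2.imwrite("pics/w5.png",s["img"][:,:,::-1])
s=bot.capture("side");cv2.imwrite("pics/s5.png",cv2.resize(s["img"][80:220,200:360,::-1],None,fx=4,fy=4))
E
```

```text
clock: 5.58
tool_pos: [0.6338, -0.22, 0.1911]
tcp_rot: [2.044, 2.371, 0.003]
force: [-0.3, -0.4, -4.2]
finger_gap: 0.058
[-4.47822479e-01  6.98464163e-01  1.23627211e+00 -1.09197624e-03
  1.19508995e+00 -5.95446365e-01] [-0.26838048 -0.4157703  -4.23505277]
```

View pics/w5.png

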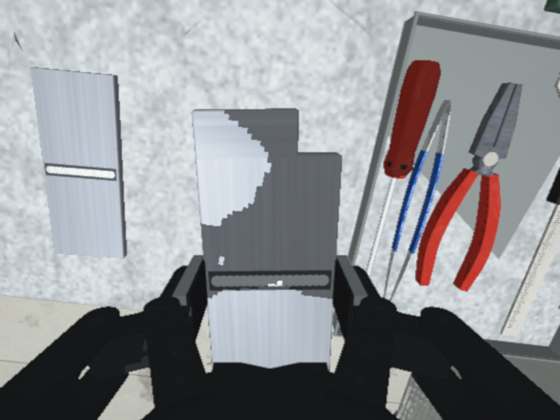

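View pics/s5.png

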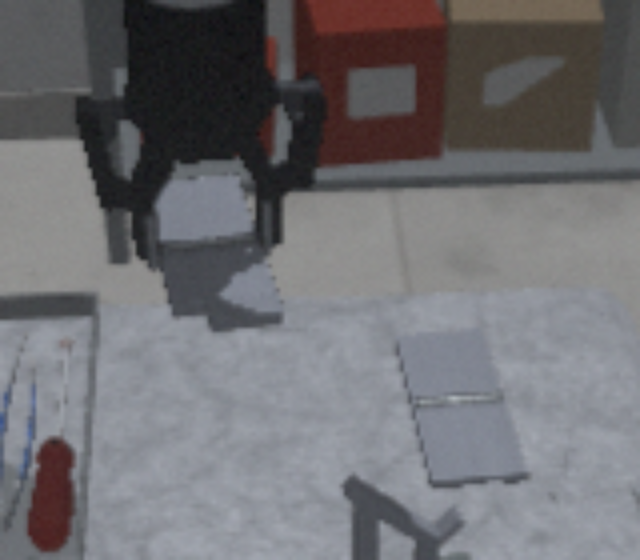

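Run:
```python
import numpy as np
from scipy.optimize import least_squares
D=[(.34257,1.52476,.17299,-.49547,.30339),(.70366,1.24628,.63033,-.21912,.18427),(.69846,1.23627,.6338,-.22,.1911)]
A=[];b=[]
for q2,q3,x,y,z in D:
    s=q2+q3;A+=[[1,0,np.sin(q2),np.sin(s)],[0,1,np.cos(q2),np.cos(s)]];b+=[np.hypot(x,y),z]
print(np.linalg.lstsq(np.array(A),b,rcond=None), np.linalg.svd(A)[1])
```

```text
(array([-0.01243974, -0.05185891,  0.49734965,  0.38714103]), array([5.86594103e-06]), np.int32(4), array([2.5830223 , 2.29851088, 0.20727437, 0.04336896])) [2.5830223  2.29851088 0.20727437 0.04336896]
```

```bash
cat >> h.py <<'E'
from scipy.spatial.transform import Rotation as Ro
def toolR(yaw,th):
    "jaw axis up-slope; tool z tilted forward th deg"
    t=np.radians(th); M=Ro.from_euler('z',yaw,degrees=True).as_matrix()
    y=M@[np.cos(t),0,np.sin(t)]; z=M@[np.sin(t),0,-np.cos(t)]
    return np.column_stack([np.cross(y,z),y,z])
def delta(p,R,flip=False):
    s=bot.sense(); R0=Ro.from_rotvec(s['tcp_rot'])
    return ((np.array(p)-s['tool_pos'])*1000).round(1), np.degrees((Ro.from_matrix(R)*R0.inv()).as_rotvec()).round(1)
E
python3 - <<'E'
from h import *
for th in(0,20,25): print(delta([.485,-.0165,.23],toolR(11.3,th)))
E
```

```text
(array([-146.9,  202.6,   43.5]), array([0.1, 0.1, 2.8]))
(array([-146.9,  202.6,   43.5]), array([  3.6, -19.6,   2.8]))
(array([-146.9,  202.6,   43.5]), array([  4.4, -24.5,   2.8]))
```

```bash
python3 -m inch '[-10,15,43,0,0,0,0.4, -50,70,43,1,-6,1,0.4, -90,125,43,2,-12,2,0.4, -147,202.5,43.5,3.6,-19.6,2.8,0.4, -147,202.5,43.5,3.6,-19.6,2.8,0.4, -147,202.5,43.5,3.6,-19.6,2.8,0.4, -147,202.5,43.5,3.6,-19.6,2.8,0.4]'
python3 - <<'E'
from h import *
s=bot.sense();print(repr(s['qpos']),s['tool_pos'],repr(s['tcp_rot']))
E
```

```text
clock: 6.55
tool_pos: [0.485, -0.0168, 0.2289]
tcp_rot: [1.836, 2.239, 0.395]
force: [0.1, -0.5, -3.9]
finger_gap: 0.0578
array([-0.27108239,  0.23503988,  1.96065928,  0.25889158,  0.64951263,
       -0.65141077]) [ 0.48496107 -0.01677322  0.22893775] array([1.83624935, 2.23899368, 0.39459942])
```

```bash
cat > kin.py <<'E'
import numpy as np
from scipy.optimize import least_squares
from scipy.spatial.transform import Rotation as Ro
def rot(q,s4=1,s6=1): return Ro.from_euler('ZYZYZ',[q[0],q[1]+q[2],s4*q[3],q[4],s6*q[5]]).as_matrix()
D=[([-1.38099,.342569,1.524764,0,1.2754,-.146012],[.172985,-.495467,.303394],[-3.09628,-.524836,0]),
([-.449118,.70366,1.246284,-.00055,1.191626,-.596466],[.630326,-.219123,.184268],[2.051557,2.379022,-.00077]),
([-.271082,.23504,1.960659,.258892,.649513,-.651411],[.484961,-.016773,.228938],[1.836249,2.238994,.394599])]
def fk(q,p):
    a,h,L2,L3,d,o=p; R=rot(q); s=q[1]+q[2]; c1,s1=np.cos(q[0]),np.sin(q[0])
    r=a+L2*np.sin(q[1])+L3*np.sin(s); z=h+L2*np.cos(q[1])+L3*np.cos(s)
    return np.array([c1*r-s1*o,s1*r+c1*o,z])+d*R[:,2],R
P=least_squares(lambda p:np.concatenate([fk(q,p)[0]-x for q,x,_ in D]),[0,.2,.48,.38,.25,.07]).x
C=fk(D[0][0],P)[1].T@Ro.from_rotvec(D[0][2]).as_matrix()
LO=np.array([-2.53,-.77,.04,-1,.28,-3.11]);HI=np.array([2.53,2.02,2.7,4.14,2.66,3.11])
def ik(x,R,q0):
    f=lambda q:np.concatenate([(fk(q,P)[0]-x)*10,(Ro.from_matrix(fk(q,P)[1]@C)*Ro.from_matrix(R).inv()).as_rotvec()])
    return least_squares(f,np.clip(q0,LO+.01,HI-.01),bounds=(LO,HI))
E
python3 - <<'E'
from kin import *
print(P.round(4));print(C.round(3))
for q,x,r in D: print((fk(q,P)[0]-x).round(5),(Ro.from_matrix(fk(q,P)[1]@C)*Ro.from_rotvec(r).inv()).as_rotvec().round(4))
E
```

```text
Traceback (most recent call last):
  File "kin.py", line 12, in <module>
    P=least_squares(lambda p:np.concatenate([fk(q,p)[0]-x for q,x,_ in D]),[0,.2,.48,.38,.25,.07]).x
      ~~~~~~~~~~~~~^^^^^^^^^^^^^^^^^^^^^^^^^^^^^^^^^^^^^^^^^^^^^^^^^^^^^^^^^^^^^^^^^^^^^^^^^^^^^^^
  File "kin.py", line 12, in <lambda>
    P=least_squares(lambda p:np.concatenate([fk(q,p)[0]-x for q,x,_ in D]),[0,.2,.48,.38,.25,.07]).x
                                             ~~^^^^^
  File "kin.py", line 9, in fk
    a,h,L2,L3,d,o=p; R=rot(q); s=q[1]+q[2]; c1,s1=np.cos(q[0]),np.sin(q[0])
                       ~~~^^^
  File "kin.py", line 4, in rot
    def rot(q,s4=1,s6=1): return Ro.from_euler('ZYZYZ',[q[0],q[1]+q[2],s4*q[3],q[4],s6*q[5]]).as_matrix()
                                 ~~~~~~~~~~~~~^^^^^^^^^^^^^^^^^^^^^^^^^^^^^^^^^^^^^^^^^^^^^^^
  File "scipy/spatial/transform/_rotation.pyx", line 1413, in scipy.spatial.transform._rotation.Rotation.from_euler
ValueError: Expected axis specification to be a non-empty string of upto 3 characters, got ZYZYZ
```

```bash
sed -i "s/def rot.*/def rot(q,s4=1,s6=1): return (Ro.from_euler('ZYZ',[q[0],q[1]+q[2],s4*q[3]])*Ro.from_euler('YZ',[q[4],s6*q[5]])).as_matrix()/" kin.py
python3 - <<'E'
from kin import *
print(P.round(4));print(C.round(3))
for q,x,r in D: print((fk(q,P)[0]-x).round(5),(Ro.from_matrix(fk(q,P)[1]@C)*Ro.from_rotvec(r).inv()).as_rotvec().round(4))
E
```

```text
[0.0045 0.134  0.5082 0.3563 0.2045 0.0783]
[[ 0. -1.  0.]
 [ 1.  0.  0.]
 [-0.  0.  1.]]
[0.00117 0.00381 0.00062] [ 0. -0. -0.]
[0.00202 0.00113 0.0008 ] [ 0.  0. -0.]
[ 0.0011  -0.00421 -0.00142] [0. 0. 0.]
```

Run:
```python
from kin import *
from h import toolR
seat=np.array([.5212,-.0089,.0667])
q0=np.array(D[2][0])
starts=[q0,np.array([-.3,.3,2.3,1.5,.5,-1.5]),np.array([-.3,.3,2.3,3.,.5,-3]),np.array([-.3,.3,2.3,2.5,.5,0]),np.array([-.3,.3,2.3,1,.4,.5])]
for yaw in(11.3,191.3):
  for th in(20,25,30,35,40,45):
    R=toolR(11.3,th)
    if yaw>180: R=R@np.diag([-1,-1,1])
    best=None
    x=seat-.063*R[:,2]
    rs=[ik(x,R,s) for s in starts]; b=min(rs,key=lambda r:r.cost)
    print(yaw,th,'cost %.1e'%b.cost,b.x.round(2))
# regrasp pointing back 45
for sg in(1,-1):
  for th in(-45,-30):
    t=np.radians(-th);M=Ro.from_euler('z',11.3,degrees=True).as_matrix()
    z=M@[-np.sin(t),0,-np.cos(t)];y=sg*(M@[np.cos(t),0,-np.sin(t)])
    R=np.column_stack([np.cross(y,z),y,z]); x=seat+M@[.0177,0,.0177]-.054*z
    rs=[ik(x,R,s) for s in starts+[np.array([-.2,.8,1.3,0,1.9,-.6]),np.array([-.2,.8,1.3,0,1.9,2.5])]]; b=min(rs,key=lambda r:r.cost)
    print('regrasp',sg,th,'cost %.1e'%b.cost,b.x.round(2))
```

```text
11.3 20 cost 1.1e-30 [-0.24  0.41  2.07  0.42  0.37 -0.81]
11.3 25 cost 7.1e-32 [-0.27  0.4   2.14  0.75  0.28 -1.15]
11.3 30 cost 3.4e-04 [-0.3   0.4   2.2   1.26  0.28 -1.7 ]
11.3 35 cost 4.7e-30 [-0.32  0.4   2.27  1.81  0.29 -2.25]
11.3 40 cost 5.2e-31 [-0.34  0.41  2.33  2.14  0.4  -2.6 ]
11.3 45 cost 1.8e-30 [-0.37  0.44  2.39  2.31  0.54 -2.81]
191.3 20 cost 1.1e-30 [-0.24  0.41  2.07  0.42  0.37  2.33]
191.3 25 cost 4.2e-31 [-0.27  0.4   2.14  0.75  0.28  1.99]
191.3 30 cost 3.4e-04 [-0.3   0.4   2.2   1.26  0.28  1.44]
191.3 35 cost 1.7e-31 [-0.32  0.4   2.27  1.81  0.29  0.89]
191.3 40 cost 1.9e-31 [-0.34  0.41  2.33  2.14  0.4   0.54]
191.3 45 cost 1.8e-31 [-0.37  0.44  2.39  2.31  0.54  0.33]
regrasp 1 -45 cost 3.6e-31 [-0.07  0.91  1.19 -0.19  1.81 -0.23]
regrasp 1 -30 cost 1.9e-31 [-0.09  0.77  1.36 -0.14  1.52 -0.24]
regrasp -1 -45 cost 1.3e-30 [-0.07  0.91  1.19 -0.19  1.81  2.91]
regrasp -1 -30 cost 3.5e-28 [-0.09  0.77  1.36 -0.14  1.52  2.9 ]
```

Run:
```python
from kin import *
from h import toolR
q0=np.array(D[2][0])
for yaw in(11.3,22,35):
  q=q0.copy();print(yaw)
  for th in range(20,46,5):
    R=toolR(yaw,th); x=np.array([.45,-.02,.23])
    b=ik(x,R,q);q=b.x
    print(th,'cost %.1e'%b.cost,q.round(2))
```

```text
11.3
20 cost 3.2e-18 [-0.29  0.17  2.04  0.27  0.64 -0.69]
25 cost 4.6e-22 [-0.32  0.15  2.09  0.41  0.55 -0.82]
30 cost 3.5e-20 [-0.34  0.13  2.14  0.59  0.48 -1.01]
35 cost 2.7e-19 [-0.36  0.12  2.19  0.84  0.42 -1.26]
40 cost 4.4e-19 [-0.39  0.12  2.24  1.14  0.4  -1.58]
45 cost 1.8e-31 [-0.41  0.12  2.29  1.46  0.42 -1.91]
22
20 cost 2.3e-30 [-0.32  0.18  2.03  0.35  0.69 -0.95]
25 cost 5.3e-24 [-0.35  0.16  2.08  0.5   0.63 -1.1 ]
30 cost 1.2e-23 [-0.38  0.15  2.12  0.68  0.59 -1.29]
35 cost 6.4e-23 [-0.41  0.14  2.17  0.88  0.56 -1.5 ]
40 cost 8.3e-23 [-0.44  0.14  2.22  1.11  0.56 -1.73]
45 cost 2.8e-21 [-0.47  0.14  2.26  1.32  0.58 -1.96]
35
20 cost 1.1e-26 [-0.35  0.19  2.01  0.41  0.78 -1.23]
25 cost 4.2e-27 [-0.39  0.18  2.05  0.55  0.74 -1.38]
30 cost 5.6e-27 [-0.42  0.17  2.09  0.71  0.72 -1.54]
35 cost 5.2e-27 [-0.46  0.17  2.13  0.87  0.72 -1.71]
40 cost 1.2e-25 [-0.49  0.17  2.17  1.03  0.74 -1.87]
45 cost 2.3e-25 [-0.53  0.18  2.21  1.17  0.77 -2.04]
```

Run:
```python
from h import *
for th in(32,45): print(delta([.45,-.022,.22],toolR(11.3,th)))
```

```text
(array([-35. ,  -5.2,  -8.9]), array([  2.3, -11.8,  -0. ]))
(array([-35. ,  -5.2,  -8.9]), array([  4.9, -24.6,  -0. ]))
```

```bash
python3 -m inch '[-12,-2,0,1,-5,0,0.4, -24,-4,0,2,-10,0,0.4, -35,-5,-4,3,-15,0,0.4, -35,-5,-9,4,-20,0,0.4, -35,-5,-9,4.9,-24.6,0,0.4, -35,-5,-9,4.9,-24.6,0,0.4, -35,-5,-9,4.9,-24.6,0,0.4, -35,-5,-9,4.9,-24.6,0,0.4]'
python3 - <<'E'
from h import *
st=bot.sense();print(st['qpos'].round(2));R=Ro.from_rotvec(st['tcp_rot']).as_matrix();print(R.round(3),toolR(11.3,45).round(3))
s=bot.capture("top");cv2.imwrite("pics/t6.png",cv2.resize(s["img"][120:300,180:380,::-1],None,fx=4,fy=4)[:600])
s=bot.capture("side");cv2.imwrite("pics/s6.png",cv2.resize(s["img"][110:300,220:370,::-1],None,fx=3,fy=3))
E
```

```text
clock: 7.55
tool_pos: [0.4504, -0.0224, 0.2196]
tcp_rot: [1.603, 1.954, 0.809]
force: [0.4, -0.2, -3.5]
finger_gap: 0.0578
[-0.46  0.17  2.32  1.62  0.45 -2.12]
[[-0.196  0.695  0.692]
 [ 0.981  0.138  0.139]
 [ 0.001  0.706 -0.708]] [[-0.196  0.693  0.693]
 [ 0.981  0.139  0.139]
 [ 0.     0.707 -0.707]]
```

View pics/s6.png

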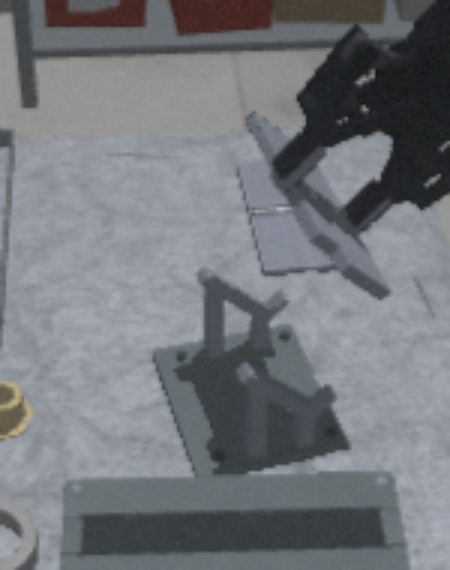

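View pics/t6.png

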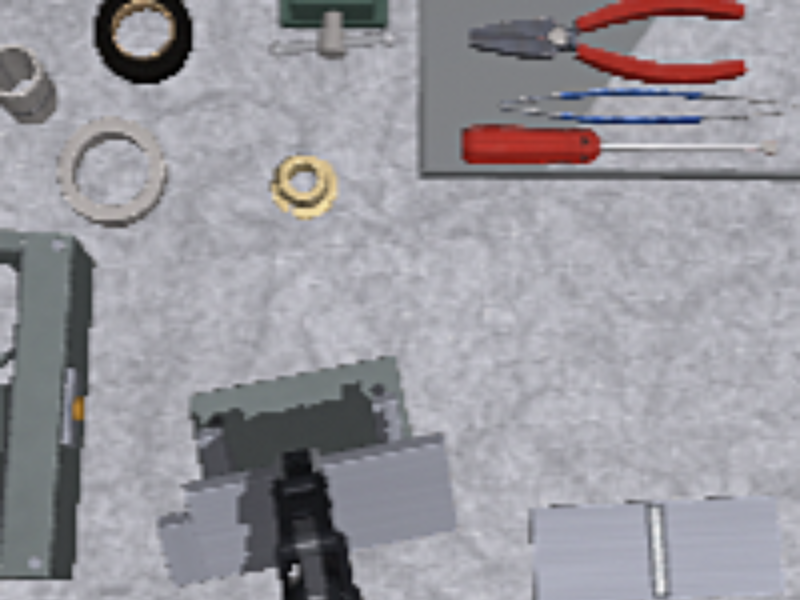

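Run:
```python
from h import *
c0=np.array([.5333,-.0065,0]);M=Ro.from_euler('z',11.3,degrees=True).as_matrix()
s=bot.capture("side");k=cv2.resize(s["img"][:,:,::-1][170:350,240:400],None,fx=5,fy=5,interpolation=cv2.INTER_CUBIC)
q=.7071
for y in(-.057,-.043,.043,.057):
  for x,z in[(-.030,.042),(-.030+.066*q,.042+.066*q),(-.030-.016*q,.042+.016*q)]:
    u=proj(s,c0+M@[x,y,z]);v=(u-[240,170]+.5)*5-.5;cv2.circle(k,tuple(v.round().astype(int).tolist()),3,(0,0,255),-1)
seat=c0+M@[-.0123,0,.0667]
print(seat)
cv2.imwrite("pics/s7.png",k[:600,:800])
R=toolR(11.3,45)
for off,nrm in[(.004,.06),(.004,.004),(0.001,.001)]:
  x=seat+off*R[:,1]-(.063+nrm)*R[:,2];print(off,nrm,x.round(4),delta(x,R))
```

```text
[ 0.52123844 -0.00891014  0.0667    ]
0.004 0.06 [ 0.4387 -0.0254  0.1565] (array([-11.6,  -3.5, -63.6]), array([-0., -0., -0.]))
0.004 0.004 [ 0.4776 -0.0176  0.1169] (array([  27.2,    4.3, -103.2]), array([-0., -0., -0.]))
0.001 0.001 [ 0.4776 -0.0176  0.1127] (array([  27.2,    4.3, -107.4]), array([-0., -0., -0.]))
```

View pics/s7.png

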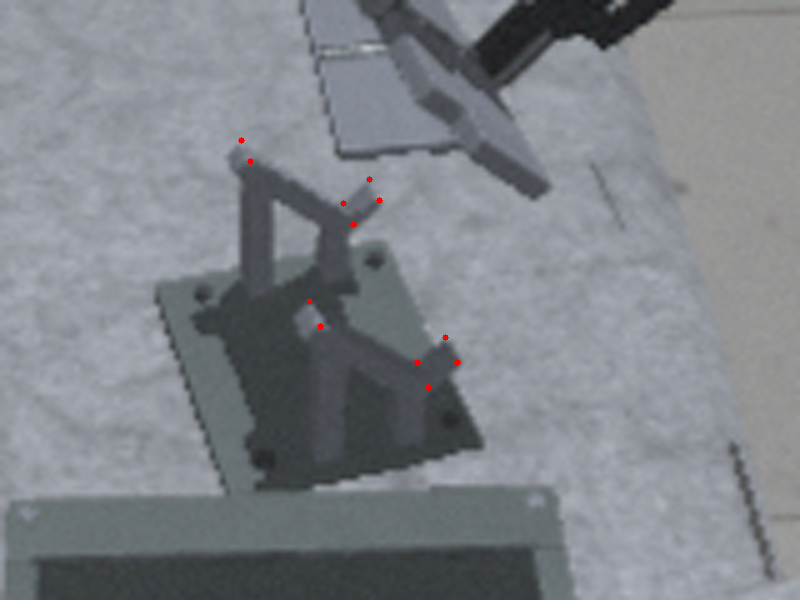

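```bash
python3 -m inch '[-11.5,-3.5,-35,0,0,0,0.4, -11.5,-3.5,-63.5,0,0,0,0.4, 5,0,-81,0,0,0,0.4, 20,3,-96,0,0,0,0.4, 26,4,-101,0,0,0,0.4, 26,4,-101,0,0,0,0.4, 26,4,-101,0,0,0,0.4]'
python3 - <<'E'
from h import *
st=bot.sense();print(st['qpos'].round(2),st['force'])
s=bot.capture("side");cv2.imwrite("pics/s8.png",cv2.resize(s["img"][:,:,::-1][170:290,250:400],None,fx=5,fy=5,interpolation=cv2.INTER_CUBIC))
E
```

```text
clock: 8.57
tool_pos: [0.4761, -0.0179, 0.1196]
tcp_rot: [1.6, 1.953, 0.81]
force: [0.4, -0.4, -3.0]
finger_gap: 0.0576
[-0.41  0.5   2.36  2.3   0.57 -2.84] [ 0.3634405 -0.4381698 -3.0309111]
```

View pics/s8.png

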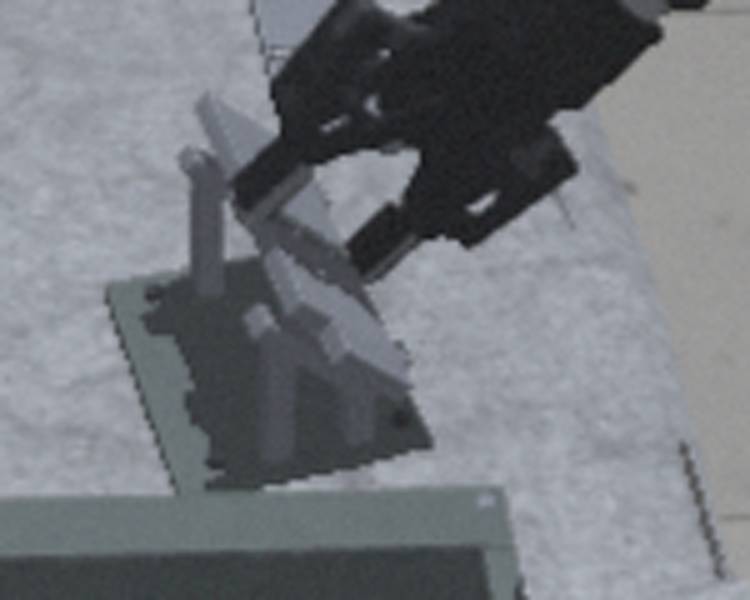

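```bash
cat >> h.py <<'E'
def ov(name,fn,x0,y0,w,h,f,c0=np.array([.5333,-.0065,0]),yaw=11.3):
    M=Ro.from_euler('z',yaw,degrees=True).as_matrix();q=.7071
    u=np.array([q,0,q]);n=np.array([-q,0,q]);e=np.array([0,1.,0])
    s=bot.capture(name);k=cv2.resize(s["img"][:,:,::-1][y0:y0+h,x0:x0+w],None,fx=f,fy=f,interpolation=cv2.INTER_CUBIC)
    P0=np.array([-.030,0,.042])
    for a,y in[(0,.075),(.042,.075),(.042,.057),(.06,.057),(.06,-.075),(0,-.075)]:
      for t,col in((0,(0,0,255)),(.01,(0,255,0))):
        v=(proj(s,c0+M@(P0+a*u+y*e+t*n))-[x0,y0]+.5)*f-.5;cv2.circle(k,tuple(v.round().astype(int).tolist()),3,col,-1)
    cv2.imwrite(fn,k)
E
python3 -c "
from h import *
ov('side','pics/s9.png',250,170,150,120,5)
ov('top','pics/t9.png',200,180,110,100,6)"
```

```text
(no output)
```

View pics/s9.png

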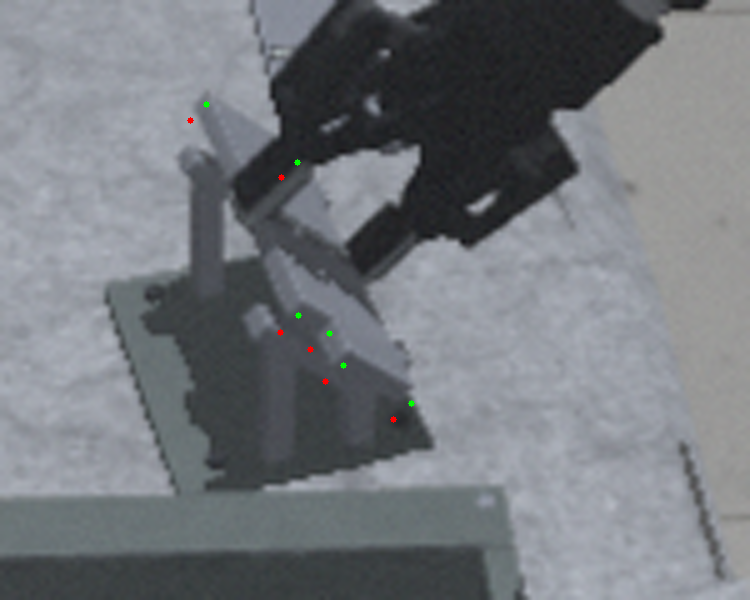

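View pics/t9.png

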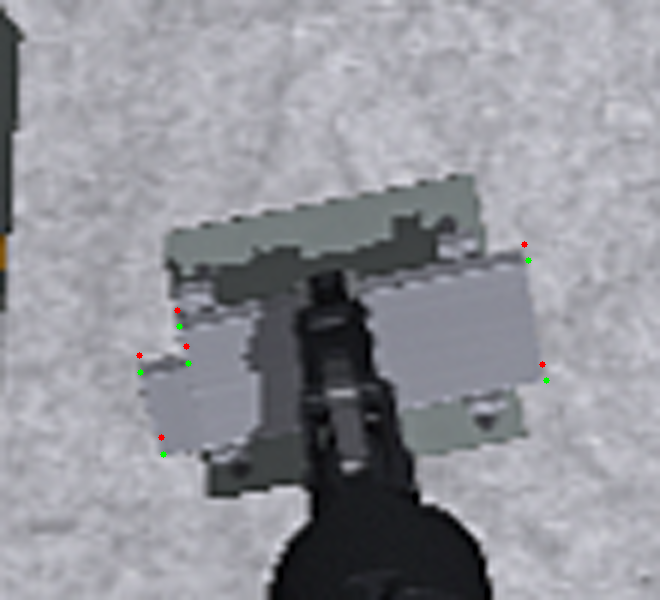

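```bash
python3 -m inch '[1.5,0.3,-4,0,0,0,0.4, 1.5,0.3,-4,0,0,0,0.4, 1.5,0.3,-4,0,0,0,0.4]'; python3 -m inch '[0,0,-3,0,0,0,0.4, 0,0,-3,0,0,0,0.4]'
```

```text
clock: 9.1
tool_pos: [0.4776, -0.0177, 0.1155]
tcp_rot: [1.6, 1.953, 0.809]
force: [0.7, -0.6, -3.3]
finger_gap: 0.0583
clock: 9.35
tool_pos: [0.4776, -0.0177, 0.1123]
tcp_rot: [1.601, 1.953, 0.809]
force: [0.3, 0.3, -3.1]
finger_gap: 0.0579
```

```bash
python3 -m inch '[0,0,-2,0,0,0,0.4, 0,0,-2,0,0,0,0.4]'; python3 -m inch '[0,0,-2,0,0,0,0.4, 0,0,-2,0,0,0,0.4]'
```

```text
clock: 9.6
tool_pos: [0.4777, -0.0177, 0.1113]
tcp_rot: [1.599, 1.95, 0.812]
force: [-8.4, -2.1, 10.6]
finger_gap: 0.0582
clock: 9.85
tool_pos: [0.4774, -0.0176, 0.111]
tcp_rot: [1.597, 1.947, 0.814]
force: [-15.6, -3.8, 23.5]
finger_gap: 0.058
```

```bash
python3 -m inch '[-1.5,-0.3,0.5,0,0,0,0.4, -1.5,-0.3,0.5,0,0,0,0.4]'; python3 -m inch '[-1.5,-0.3,-1.5,0,0,0,0.4, -1.5,-0.3,-1.5,0,0,0,0.4]'
```

```text
clock: 10.1
tool_pos: [0.4765, -0.0181, 0.112]
tcp_rot: [1.596, 1.945, 0.816]
force: [1.3, 0.2, 1.0]
finger_gap: 0.0583
clock: 10.35
tool_pos: [0.4763, -0.0182, 0.1115]
tcp_rot: [1.593, 1.942, 0.82]
force: [3.8, 3.6, 5.4]
finger_gap: 0.0581
```

The ledge now pushes back up the slope, so the plate is seated. I'm releasing it.

```bash
python3 -m inch '[0,0,0,0,0,0,0.85, 0,0,0,0,0,0,0.85, 0,0,0,0,0,0,0.85, 0,0,0,0,0,0,0.9]'
python3 -c "
from h import *
ov('side','pics/s10.png',250,170,150,120,5)"
```

```text
clock: 10.85
tool_pos: [0.4762, -0.0182, 0.1114]
tcp_rot: [1.593, 1.942, 0.82]
force: [-0.0, -0.1, 0.2]
finger_gap: 0.0769
```

View pics/s10.png

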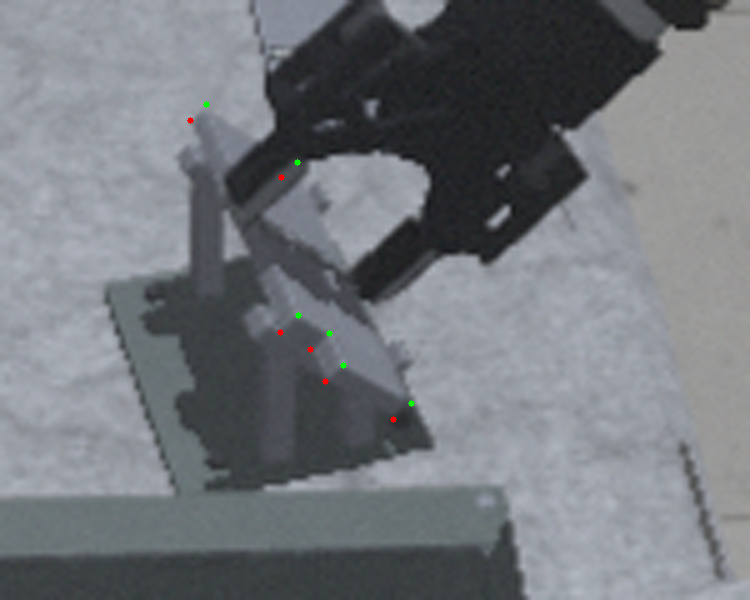

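The plate is home against the ledges: its lower corner at (411,402) matches the prediction and the force is zero. I'm backing off along the tool axis and untilting.

```bash
python3 -m inch '[-15,-3,15,0,0,0,0.9, -42,-8,42,0,0,0,0.9, -50,-9,70,0,0,0,0.9, -35,-5,110,0,0,0,0.9, -26,-4,110,-2,10,0,0.9, -26,-4,115,-4,20,0,0.9, -15,-4,120,-6,30,0,0.9, 0,0,130,-8,40,0,0.9, 30,0,150,-9,45,0,0.8, 30,0,150,-9,45,0,0.7, 30,0,150,-9,45,0,0.6]'
python3 - <<'E'
from h import *
ov('top','pics/t11.png',190,170,120,110,5)
st=bot.sense();print(st['qpos'].round(2))
print(delta([.5807+.05,-.0144+.01,.124+.06+.03],toolR(11.3,-45)),delta([.5807,-.0144,.124],toolR(11.3,-45)))
E
```

```text
clock: 12.28
tool_pos: [0.5072, -0.0192, 0.2629]
tcp_rot: [1.958, 2.405, 0.106]
force: [0.1, 1.0, -1.2]
finger_gap: 0.0512
[-0.21  0.32  1.68  0.04  1.08 -0.43]
(array([122.6,  14.4, -48.7]), array([-10.4,  48. ,  -0.1])) (array([  72.6,    4.4, -138.7]), array([-10.4,  48. ,  -0.1]))
```

View pics/t11.png

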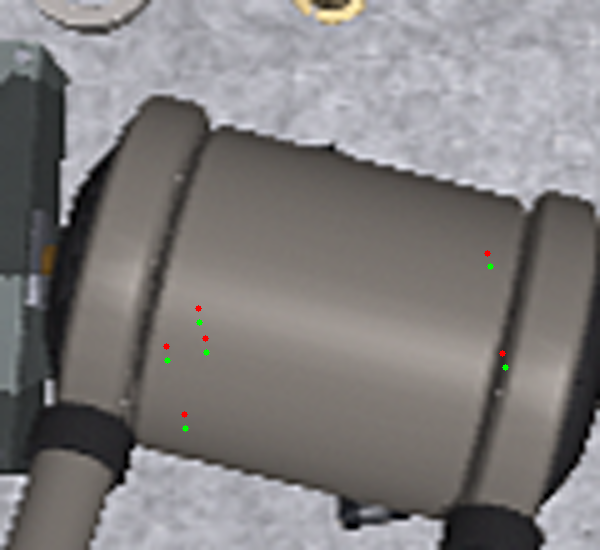

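```bash
python3 -m inch '[30,3,0,-2,10,0,0.5, 60,7,0,-4,20,0,0.5, 90,10,-10,-6.5,30,0,0.5, 110,13,-30,-8.5,39,0,0.5, 122.5,14.5,-48.5,-10.4,48,0,0.5, 122.5,14.5,-48.5,-10.4,48,0,0.5, 122.5,14.5,-48.5,-10.4,48,0,0.5]'
python3 - <<'E'
from h import *
ov('side','pics/s12.png',230,120,170,150,4)
c=bot.capture('wrist');cv2.imwrite('pics/w12.png',c['img'][:,:,::-1])
st=bot.sense();print(st['qpos'].round(2))
R=toolR(11.3,-45);print(delta([.622,-.006,.1663],R),delta([.5807,-.0144,.124],R))
E
```

```text
clock: 13.2
tool_pos: [0.6304, -0.0045, 0.215]
tcp_rot: [-1.599, -1.957, 0.805]
force: [0.3, -0.0, 1.2]
finger_gap: 0.0427
[-0.06  1.    0.73 -0.22  2.16 -0.31]
(array([ -8.5,  -1.3, -51.7]), array([-0.1,  0.4, -0.1])) (array([-49.8,  -9.7, -94. ]), array([-0.1,  0.4, -0.1]))
```

View pics/s12.png

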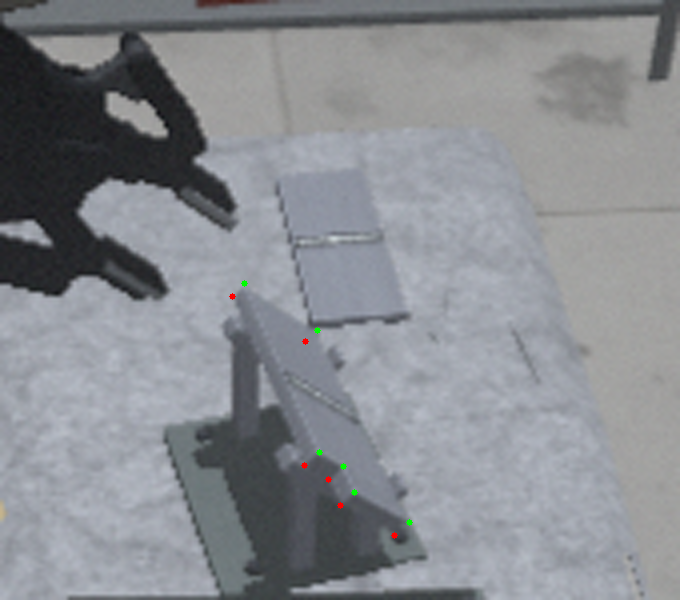

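View pics/w12.png

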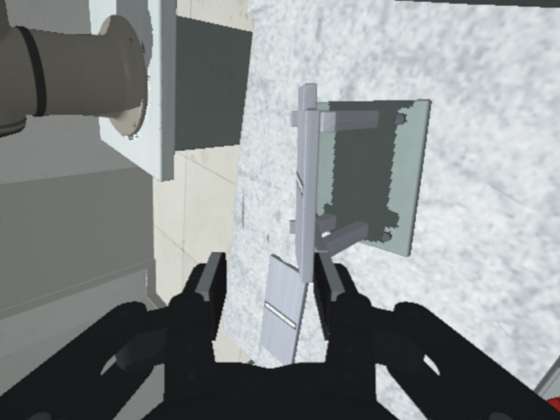

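The coupon lies flat on both arms against both ledges, as predicted. I'm moving to the aligned hover above its upper edge.

```bash
python3 -m inch '[-8.5,-1.5,-51.5,0,0.4,0,0.5, -8.5,-1.5,-51.5,0,0.4,0,0.5, -8.5,-1.5,-51.5,0,0.4,0,0.5]'
python3 - <<'E'
from h import *
c=bot.capture('wrist');cv2.imwrite('pics/w13.png',c['img'][:,:,::-1])
ov('side','pics/s13.png',230,120,170,150,4)
# plate centreline predicted upper edge mid in wrist
c0=np.array([.5333,-.0065,0]);M=Ro.from_euler('z',11.3,degrees=True).as_matrix();q=.7071
st=bot.sense();R=Ro.from_rotvec(st['tcp_rot']).as_matrix()
for y in(-.075,-.017,0,.057):
    X=c0+M@[-.03+.06*q-.005*q,y,.042+.06*q+.005*q];print(y,proj(c,X).round(1),(R.T@(X-st['tool_pos'])*1000).round(1))
for d in(.05,.06,.07):print('axis',proj(c,st['tool_pos']+R[:,2]*d).round(1))
E
```

```text
clock: 13.68
tool_pos: [0.6225, -0.0063, 0.17]
tcp_rot: [-1.602, -1.957, 0.805]
force: [0.0, -0.3, -0.1]
finger_gap: 0.0427
-0.075 [272.8 312.7] [-57.6   1.3 113.5]
-0.017 [273.3 233.8] [  0.4   1.4 113.5]
0 [273.4 208. ] [ 17.4   1.4 113.4]
0.057 [274.  110.6] [ 74.4   1.5 113.4]
axis [271.7 290. ]
axis [271.5 278.2]
axis [271.4 267.8]
```

View pics/w13.png

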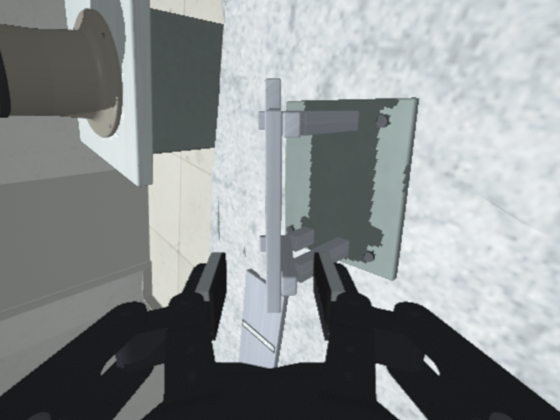

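View pics/s13.png

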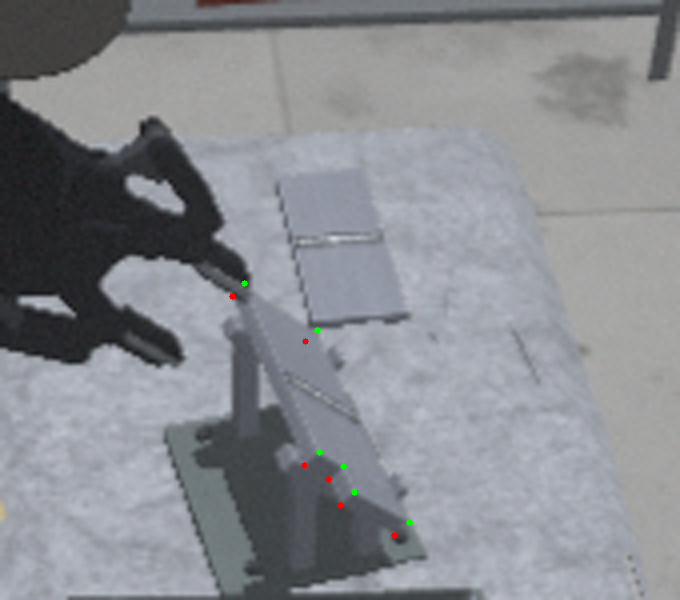

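```bash
python3 -m inch '[0,0,-3,0,0,0,0.5, -12,-2,-15,0,0,0,0.5, -25,-5,-28,0,0,0,0.5, -33,-6.5,-36,0,0,0,0.5, -41.5,-8,-45,0,0,0,0.5, -41.5,-8,-45,0,0,0,0.5, -41.5,-8,-45,0,0,0,0.5]'
python3 - <<'E'
from h import *
c=bot.capture('wrist');cv2.imwrite('pics/w14.png',c['img'][:,:,::-1])
ov('side','pics/s14.png',230,120,170,150,4)
E
```

```text
clock: 14.65
tool_pos: [0.5819, -0.0142, 0.1251]
tcp_rot: [-1.603, -1.958, 0.805]
force: [0.1, -0.5, 0.4]
finger_gap: 0.043
```

View pics/w14.png

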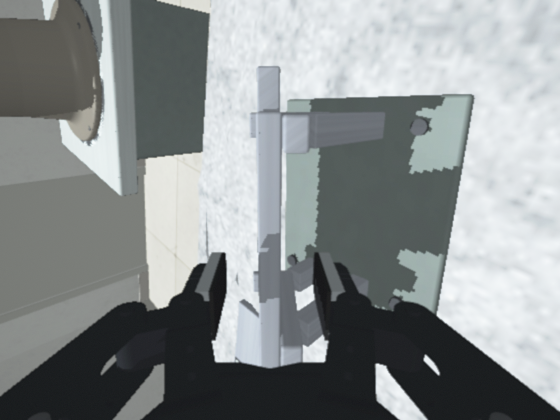

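View pics/s14.png

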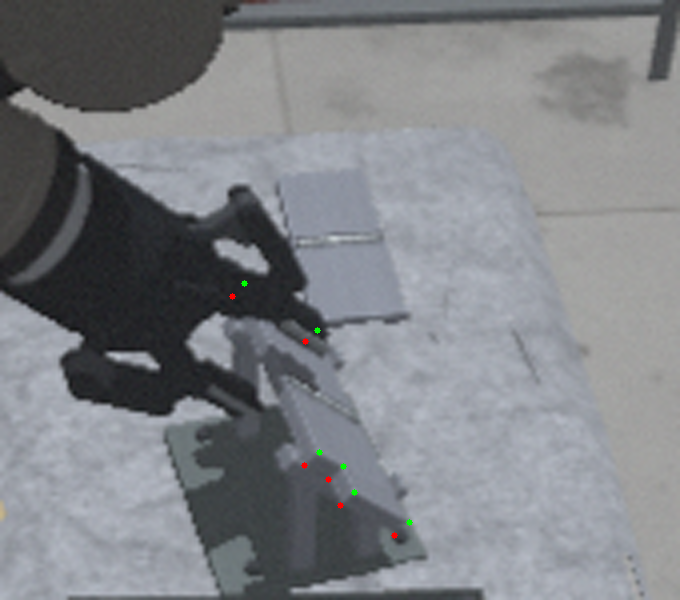

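The plate sits centrally between the fingers. I'm closing.

```bash
python3 -m inch '[0,0,0,0,0,0,0.25, 0,0,0,0,0,0,0, 0,0,0,0,0,0,0, 0,0,0,0,0,0,0, 0,0,0,0,0,0,0]'
python3 -c "
from h import *
ov('side','pics/s15.png',230,120,170,150,4)
print(bot.sense()['force'])"
```

```text
clock: 15.38
tool_pos: [0.5819, -0.0142, 0.1256]
tcp_rot: [-1.603, -1.959, 0.805]
force: [1.4, 0.5, 6.1]
finger_gap: 0.0084
[1.14541157 1.41643527 6.85076104]
```

View pics/s15.png

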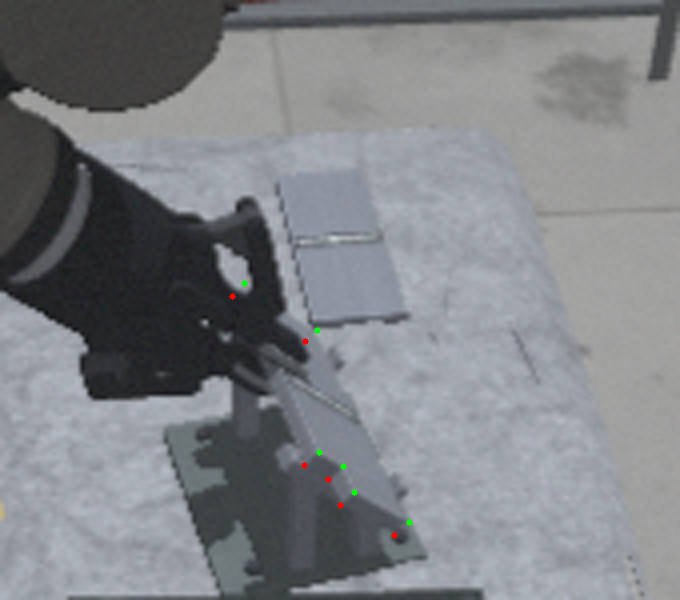

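```bash
python3 -m inch '[0,0,25,0,0,0,0, 0,0,75,0,0,0,0, 0,0,125,0,0,0,0, -10,0,160,2,-10,0,0, -20,0,160,4,-20,0,0, -30,0,160,6,-30,0,0, -40,0,160,8,-40,0,0, -45,0,160,8.8,-44.1,0,0, -45,0,160,8.8,-44.1,0,0, -45,0,160,8.8,-44.1,0,0]'
python3 - <<'E'
from h import *
for n in('side','wrist'):
    c=bot.capture(n);cv2.imwrite(f'pics/{n}16.png',c['img'][:,:,::-1])
st=bot.sense();print(st['qpos'].round(2),st['force']);R=Ro.from_rotvec(st['tcp_rot']).as_matrix();print(R.round(3))
# slot long axis from both views
t=[(np.array([[.648,.182],[.646,.155],[.474,.161],[.475,.187]])),np.array([[.648,.181],[.648,.154],[.476,.160],[.475,.186]])]
for a in t:
    d=(a[0]+a[1]-a[2]-a[3])/2;print(np.degrees(np.arctan2(d[1],d[0])))
E
```

```text
clock: 16.68
tool_pos: [0.5372, -0.0142, 0.2851]
tcp_rot: [1.989, 2.428, 0.003]
force: [-0.3, 0.6, -3.3]
finger_gap: 0.0084
[-0.17  0.38  1.52  0.    1.24 -0.37] [ 0.340594    0.51873024 -4.06842768]
[[-0.197  0.98   0.004]
 [ 0.98   0.197 -0.001]
 [-0.001  0.004 -1.   ]]
-1.826203287908653
-1.826203287908653
```

View pics/side16.png

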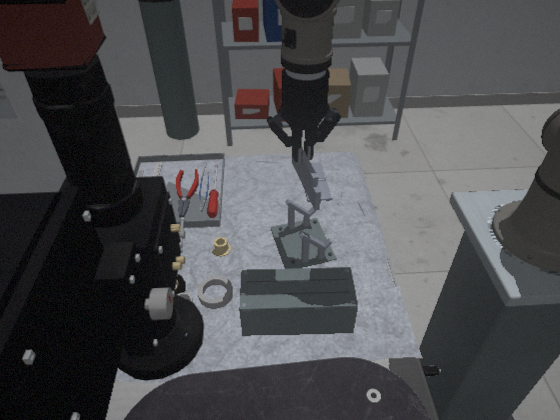

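View pics/wrist16.png

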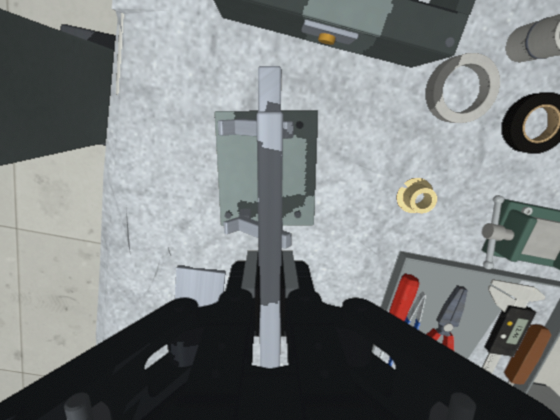

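```bash
python3 -m inch '[5,20,0,0,0,10,0, 10,45,0,0,0,20,0, 20,75,0,0,0,30,0, 30,105,0,0,0,40,0, 36,135,0,0,0,50,0, 41,165,0,0,0,60,0, 41,184.5,0,0,0,70,0, 41,184.5,0,0,0,76.8,0, 41,184.5,0,0,0,76.8,0, 41,184.5,0,0,0,76.8,0, 41,184.5,0,0,0,76.8,0]'
python3 - <<'E'
from h import *
for n in('side','wrist','top'):
    c=bot.capture(n);cv2.imwrite(f'pics/{n}17.png',c['img'][:,:,::-1])
st=bot.sense();print(st['qpos'].round(2),st['tool_pos']);R=Ro.from_rotvec(st['tcp_rot']).as_matrix();print(R.round(3))
E
```

```text
clock: 18.15
tool_pos: [0.5786, 0.1701, 0.2848]
tcp_rot: [0.053, 3.14, 0.006]
force: [-0.8, 0.7, -4.6]
finger_gap: 0.0086
[ 0.16  0.5   1.33  0.    1.31 -1.38] [0.57855225 0.17015896 0.28493511]
[[-0.999  0.033  0.002]
 [ 0.033  0.999  0.004]
 [-0.001  0.004 -1.   ]]
```

View pics/side17.png

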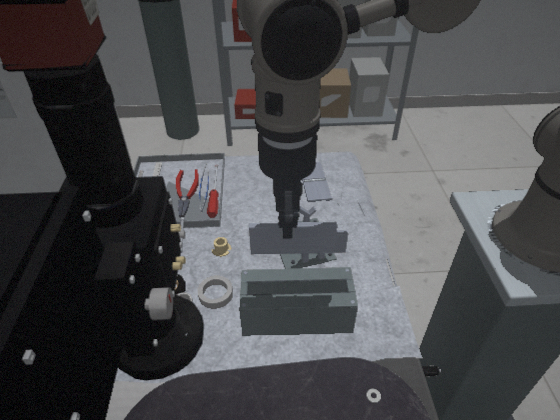

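View pics/wrist17.png

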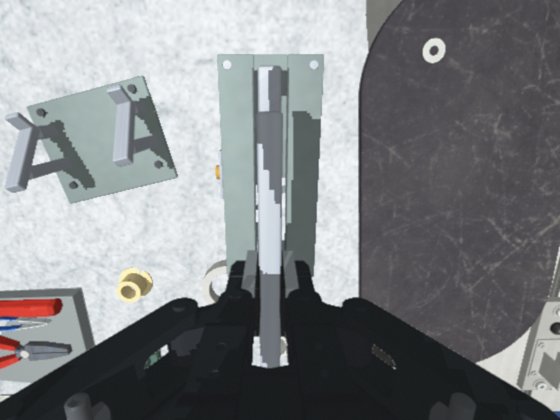

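View pics/top17.png

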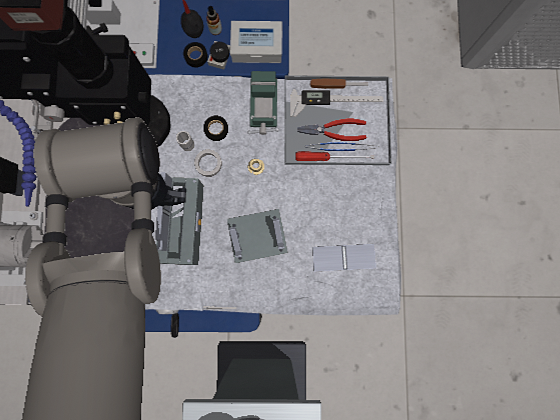

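The plate hangs centrally over the slot: slot edges at columns 253 and 288, plate at about 270. I'm lowering to just above the lid.

```bash
python3 -m inch '[0,0,-40,0,0,0,0, 0,0,-68,0,0,0,0, 0,0,-68,0,0,0,0, 0,0,-68,0,0,0,0]'
python3 - <<'E'
from h import *
c=bot.capture('side');cv2.imwrite('pics/side18.png',cv2.resize(c['img'][230:345,225:370,::-1],None,fx=5,fy=5))
c=bot.capture('wrist');cv2.imwrite('pics/wrist18.png',c['img'][:,:,::-1])
E
```

```text
clock: 18.8
tool_pos: [0.5792, 0.1702, 0.2183]
tcp_rot: [0.052, 3.138, 0.007]
force: [0.3, 0.3, -3.7]
finger_gap: 0.0086
```

View pics/side18.png

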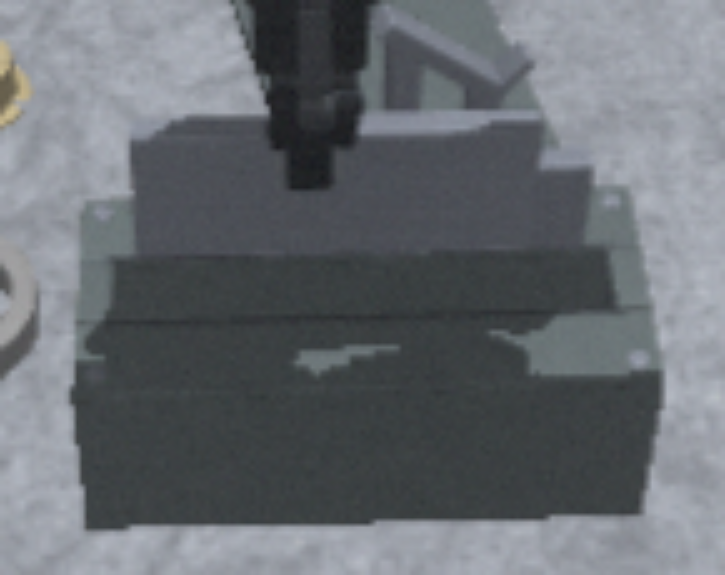

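View pics/wrist18.png

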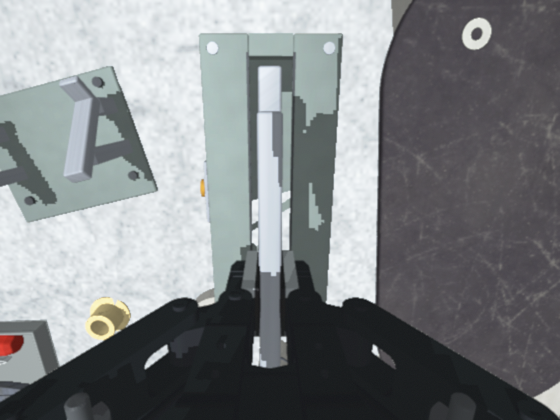

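Run:
```python
from h import *
s=bot.capture('side');w=bot.capture('wrist')
for uv in[(135,254),(588,246)]:
    p=((uv[0]+.5)/5-.5+225,(uv[1]+.5)/5-.5+230)
    for z in(.095,.1,.105,.11): print(uv,(ray(s,p,z)*1000).round(0))
for uv in[(249,57),(294,57)]: print('slot end',(ray(w,uv,.084)*1000).round(1))
for uv in[(257,67),(282,67)]: print('plate far end top@.147',(ray(w,uv,.147)*1000).round(1))
```

```text
(135, 254) [638. 162.  95.]
(135, 254) [638. 166. 100.]
(135, 254) [638. 170. 105.]
(135, 254) [638. 174. 110.]
(588, 246) [484. 168.  95.]
(588, 246) [485. 172. 100.]
(588, 246) [486. 176. 105.]
(588, 246) [487. 180. 110.]
slot end [475.3 162.1  84. ]
slot end [476.1 188.6  84. ]
plate far end top@.147 [487.7 168.4 147. ]
plate far end top@.147 [488.  178.7 147. ]
```

```bash
python3 -m inch '[-0.5,1,-15,0,0,0,0, -0.5,1,-30,0,0,0,0, -0.5,1,-30,0,0,0,0]'; python3 -m inch '[0,0,-15,0,0,0,0, 0,0,-21,0,0,0,0, 0,0,-21,0,0,0,0]'
python3 - <<'E'
from h import *
c=bot.capture('side');cv2.imwrite('pics/side19.png',cv2.resize(c['img'][230:345,225:370,::-1],None,fx=5,fy=5))
E
```

```text
clock: 19.38
tool_pos: [0.5775, 0.1711, 0.1861]
tcp_rot: [-0.052, -3.141, -0.006]
force: [0.6, 0.3, -3.5]
finger_gap: 0.0087
clock: 19.75
tool_pos: [0.5772, 0.171, 0.1642]
tcp_rot: [-0.052, -3.139, -0.005]
force: [0.2, -0.9, -3.0]
finger_gap: 0.0087
```

View pics/side19.png

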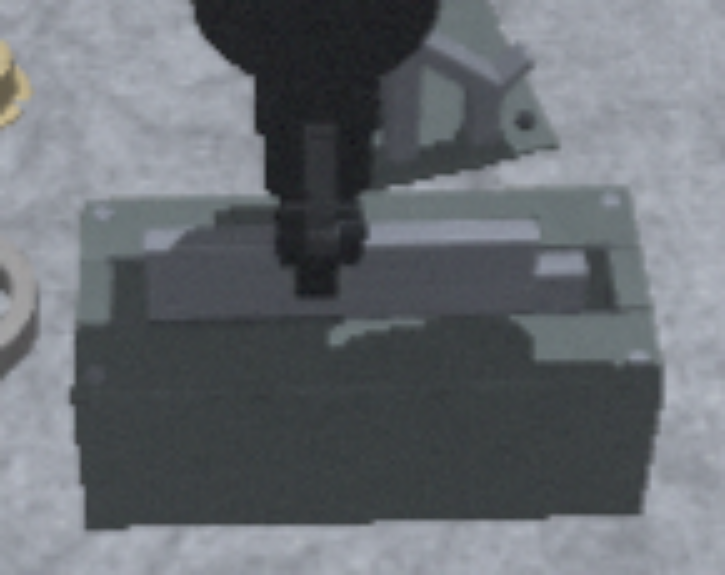

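The plate hangs in the slot, free of contact. I'm releasing it.

```bash
python3 -m inch '[0,0,0,0,0,0,0.6, 0,0,0,0,0,0,0.6, 0,0,0,0,0,0,0.6, 0,0,0,0,0,0,0.6, 0,0,40,0,0,0,0.6, 0,0,95,0,0,0,0.6, 0,0,130,0,0,0,0.6, 0,-40,150,0,0,0,0.6, 0,-90,150,0,0,0,0.6, 0,-90,150,0,0,0,0.6]'
python3 - <<'E'
from h import *
c=bot.capture('side');cv2.imwrite('pics/side20.png',cv2.resize(c['img'][140:345,200:370,::-1],None,fx=3,fy=3)[:600])
c=bot.capture('top');cv2.imwrite('pics/top20.png',cv2.resize(c['img'][140:300,145:390,::-1],None,fx=3,fy=3))
c=bot.capture('wrist');cv2.imwrite('pics/wrist20.png',c['img'][:,:,::-1])
E
```

```text
clock: 21.05
tool_pos: [0.5776, 0.0782, 0.3153]
tcp_rot: [-0.058, -3.141, -0.004]
force: [-0.4, -1.1, -0.6]
finger_gap: 0.0511
```

View pics/side20.png

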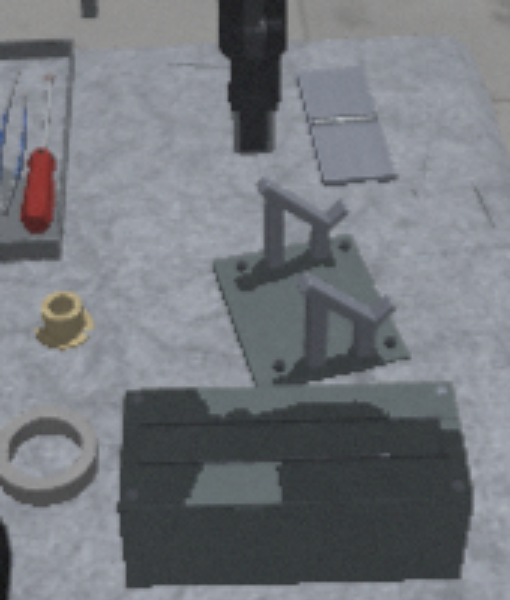

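View pics/top20.png

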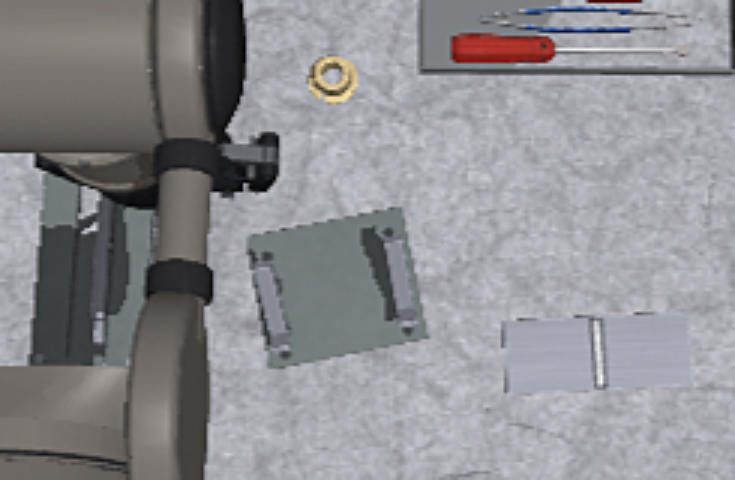

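View pics/wrist20.png

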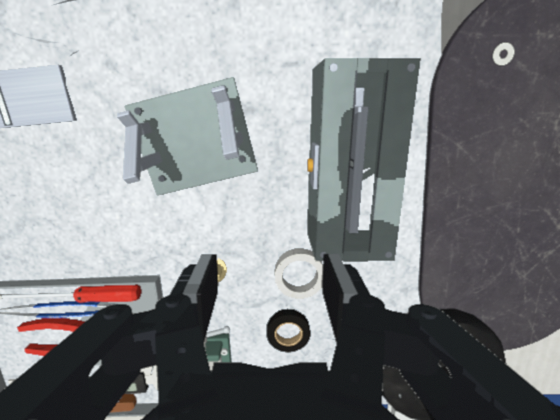

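```bash
python3 -m inch '[0,-50,20,0,0,0,0.6, -20,-110,20,0,0,0,0.6, -40,-160,20,0,0,0,0.6, -40,-160,20,0,0,0,0.6, -40,-160,20,0,0,0,0.6]'
python3 - <<'E'
from h import *
c=bot.capture('top');cv2.imwrite('pics/top21.png',cv2.resize(c['img'][140:300,145:390,::-1],None,fx=3,fy=3))
E
```

```text
clock: 21.82
tool_pos: [0.5378, -0.0775, 0.3347]
tcp_rot: [-0.051, -3.14, -0.007]
force: [0.2, 0.8, -0.1]
finger_gap: 0.0507
```

View pics/top21.png

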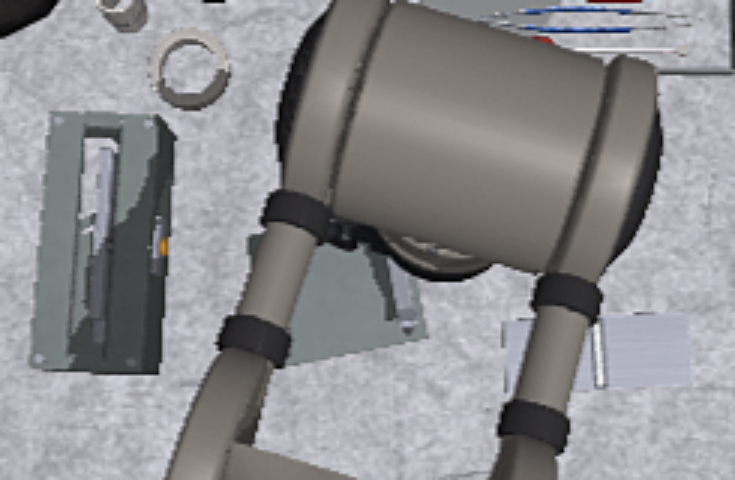

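The coupon stands inside the box under the lid, and the ring and sound coupon are where they were. The bush hides behind the arm here but was unmoved one picture earlier. I'm handing in.

```bash
python3 -c "
from plant import bot
print(bot.close_job())"
```

```text
the job is handed in; nothing more can be done
None
```

The reject coupon is in the box, and the job was handed in at about 22 s of the 67 s allowed. I laid it on the tilted rest against both ledges and let go. I then took it by its upper long edge, held it upright over the slot and dropped it in.

**Final checks:** The last pictures show the coupon standing inside the box, with nothing above the lid. The ring, bush and sound coupon look unmoved by eye; I did not re-measure them. The gripper was empty and well clear, with forces near zero.

**Contacts along the way:**
- On the first descent a finger touched the coupon or the table, at about 10 N. I lifted, re-centred and went down again.
- Closing the fingers for that first grasp pressed their tips on the table, at about 11 N.
- Seating the coupon on the rest peaked at about 28 N at the wrist, against the 120 N limit.

**Disagreements:** The camera views differed from each other by about 2 mm, which the clearances absorbed.

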